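# Lock a vial rack onto a bench shaker

## Task

A rack of vials has been set down on one of the two bench shakers but is not yet secured. Without pinching or lifting anything, gently push that rack along its rails until it sits fully home against the back stop, then push the hand lever of the same shaker's toggle clamp backwards past its dead point until it snaps over and locks the clamp down on the rack. Leave the empty shaker's clamp open, do not disturb the other things on the bench, and finish clear of everything.

Things in the scene. Friction and masses are not known exactly. Their poses are not given: they have to be found in the camera images.
- holder: The fixed bench shaker that carries the rack: white housing with aluminium platform, 210 (x) by 170 (y) mm, platform top 50 mm above the table. Origin: centre of its underside, on the table. Own x points from the open front edge (robot side) to the back stop and clamp, y left, z up. Two rails, 12 mm high, run along x from -100 to +45 mm, inner faces at y = -53 and +53 mm.
- holder_stop (a point): Foot of that shaker's upright back stop: middle of the stop's front face, on the platform, at (45, 0, 50) mm in the shaker's frame. The stop is 118 mm wide and 36 mm high.
- holder_shaft (a point): Pivot of the hand lever, at (75, 60, 125) mm in the shaker's frame; the pivot axis runs along the shaker's y. The clamp's steel arm sits on the same shaft at y = 0; open, the raised arm and foot take up x = 20 to 85, |y| below 12, up to z = 190 mm.
- holder_lever (a joint): Its lever, rad. 0 = open, leaning 0.6 rad from upright to the front (own -x); grows when pushed to the back (+x); 0.6 = upright; dead point about 0.85: a spring returns it to 0 before that and throws it on beyond; 1.35 = locked, at its stop. Pushing it takes about 7 N at the tip at first, half when upright, none at the dead point. The clamp arm swings down with it.
- holder_lever_tip (a point): Tip of that lever, 110 mm from its pivot: centre of the round end of the black grip (18 mm diameter, upper 45 mm of the lever; a 10 mm steel bar below). Open, it lies at (13, 60, 216) mm in the shaker's frame.
- holder_foot: Black rubber foot (22 mm diameter) on a sprung spindle at the end of that clamp's arm. Origin: on the arm's centre line, 24 mm above the foot's underside. Locked, it presses on the rack's top at x = 15, y = 0 mm of the shaker with about 7 N.
- rack: Grey vial rack, 90 (x) by 100 (y) by 55 mm high, about 0.4 kg, two rows of four white-capped vials standing 12 mm above its top along y = -36 and +36. Origin: centre of its underside. Stands loose on the platform between the rails (3 mm play each side), 25 to 55 mm short of home. Home: far face on the stop, origin at x = 0 of the shaker. Slides with 2 to 8 N.
- rack_mid (a point): Centre of the rack, 27.5 mm above its underside; axes as the rack's.
- spare: The empty shaker, same build, size, origin and axes as the other; its clamp is to stay open.
- spare_lever (a joint): Clamp lever of the empty shaker; values as for the other. Starts open, at 0.
- small_vial: Bystander: small amber vial, diameter 26, height 50, usually between the two shakers (sizes in mm). Origin: centre of its underside. Leave alone.
- jar: Bystander: small glass jar, diameter 34, height 50, between the shakers at their robot-side ends (sizes in mm). Origin: centre of its underside. Leave alone.
- bottle_right: Bystander: amber reagent bottle, diameter 84, height 170, on the right (sizes in mm). Origin: centre of its underside. Leave alone.
- bottle_left: Bystander: amber reagent bottle, diameter 76, height 150, on the left (sizes in mm). Origin: centre of its underside. Leave alone.
- beaker: Bystander: glass beaker, diameter 60, height 70, behind the shakers (sizes in mm). Origin: centre of its underside. Leave alone.
- scoop: Bystander: steel lab scoop, 160 long, lying flat behind the shakers (sizes in mm). Origin: centre of its underside. Leave alone.
Not all that is in view belongs to the job. Leave any red look-alike of the rack alone.

How it is judged:
By the outcome, as a careful person would: the job done as asked, in the order asked, and still so for the second after the job is handed in, with the robot touching nothing.
It also fails if it takes over 53 s, if anything falls off the work surface, if the arm or the gripper's body presses on something with over 40 N, if the wrist force passes 120 N, or if a joint passes its speed limit or range.

## Robot

A 7-joint arm with a two-finger parallel gripper is mounted at the origin on the work surface. World frame = base frame: x ahead of the robot, y to its left, z up, the work surface at z = 0. Lengths are in mm, angles in rad, forces in N, time in s.
With the tool pointing down it reaches from about 400 to 875 mm from the base axis. Payload 4.4 kg.
Tool frame: the origin (TCP) lies at the very end of the fingers, on their centre line; the grasp point (between the pads) lies 19 mm behind it; z points along the fingers, y is the direction in which the jaws open and shut (so a half turn about z gives the same grasp; the last joint's range is limited). The gripper opens to 85 mm and grips with 20 to 120 N. Pads are 22 mm wide; open, the fingers measure 114 mm over their backs; the gripper's body (76 mm by 85 mm) begins 54 mm behind the grasp point. The pads swing forward as they close: fully open they stand 13 mm farther back than shut.
Start: joints at [1.184, 0.628, 0.038, 1.517, -0.027, 0.996, -0.02], TCP at [204.99, -616.844, 231.313] pointing down, gripper open.
Joint ranges: [-3.06, 3.06], [-0.37, 2.12], [-1.25, 1.32], [0.18, 2.47], [-1.1, 4.24], [0.23, 1.98], [-2.94, 2.94]. Speed limits (rad/s): [2.57, 2.57, 3.14, 3.14, 3.14, 3.14, 3.14].

## Interface

Orientations are given as [roll, pitch, yaw] about the fixed x, y, z axes, in that order (R = Rz(yaw) Ry(pitch) Rx(roll)).
In Python, from cell import read_state, get_image, finish_job gives the robot as it stands.
- The arm moves only by the tool carry_out, never from a script. Its argument "series" is a list that holds one entry, the list of rows, each a list of 7 numbers: the shift along the tool's x, y, z in cm, then the turn, a rotation vector about the tool's x, y, z in rad, then the finger opening in cm, from 0 to 8.54. In form: [[[x, y, z, wx, wy, wz, grip], ...]]. A call has 1 to 5 rows; each row is the pose to reach, as a shift and turn from the pose commanded when the call began, along the tool's axes at that moment; what a row does not reach only later rows make up. A row lasts 1/12 s, in which the tool goes at most 41.7 mm and 7.16 degrees, less where a joint would pass 70% of its speed; a pose out of reach is approached as far as the arm can. A call with a gripper value outside its range is refused whole. The fingers move at their own pace and stop on an object; the grip force is fixed at half the most. Time passes only in rows, so rows that repeat a pose let the fingers close. It gives the time, the measured TCP pose, the force and the opening at its end, in the units of the state.
- read_state(): the state, without advancing time (a new reading comes with each control period).
- get_image(name): name is "scene" or "top" or "wrist"; returns a dict with "img" (384x512x3 uint8, blue, green, red), "z_map" (384x512 float32, mm along the optical axis (not along the pixel's ray), 0 where there is no reading), "mtx" (3x3 intrinsics, pixels), "T" (4x4, takes a point from camera to world coordinates); the wrist camera has in their place "T_tool_cam" (4x4, takes a point from camera to tool coordinates, whose origin is the TCP and whose axes are the flange's). Camera axes: x right, y down, z forward; pixel columns grow to the right and rows downward; lengths in mm; the calibration is good to about 2 mm. A picture is of the moment at which its call begins: read the wrist's pose just before it.
- finish_job(): hands the job in, once; it reports no verdict.
The state is a dict: "clock": time; "qpos": joint angles; "qd": joint speeds; "tau": joint torques, N m; "eef_pos": TCP position; "tool_rot": TCP orientation; "force": force on the tool from outside, world axes, zero at the start; "torque": the same for the moment, N m; "width": finger opening in mm.
Only numpy, scipy, OpenCV 4.12 (cv2) and the standard library are available. Lean on these libraries where they do the work, as an engineer would, in place of code of your own. Each camera call takes 0.05 s, during which the arm holds its last target.

## Working session

There is one attempt and no reset: what is moved stays moved. The work goes in short steps, Python scripts to look and compute and a tool call to move; the robot and the scene stay as the last step left them, time stands still between calls to the robot, and variables do not carry over. Pictures are saved under pics/ and viewed, and the job is handed in when it is done.

Besides the shell and the picture viewer there is one more tool, called after "Call:" as a command line: name --argument value ..., lists and objects as JSON in quotes. carry_out: Moves the arm, as the interface text tells. Its arguments: {"type":"object","properties":{"series":{"type":"array","items":{"type":"array","items":{"type":"array","items":{"type":"number"}}}}},"required":["series"]}

```bash
mkdir -p pics; ls; cat > h.py <<'E'
import numpy as np,cv2
from cell import read_state,get_image
E
python3 - <<'E'
from h import *
s=read_state();print(s)
for n in("scene","top"):
    d=get_image(n);cv2.imwrite(f"pics/{n}0.png",d["img"]);np.savez(f"pics/{n}0.npz",**d);print(n,d["mtx"],d["T"].round(3))
E
```

```text
pics
{'clock': 0.0, 'qpos': array([ 1.18418359,  0.62929953,  0.03845901,  1.51834841, -0.02700187,
        0.99628062, -0.02000906]), 'qd': array([ 1.46852986e-03, -2.03909064e-03,  1.73738834e-04, -3.10427897e-04,
        9.70517632e-04, -1.13631851e-03,  6.92420663e-05]), 'tau': array([-4.63994274e-04, -5.63406837e+01,  1.22603294e+00, -1.93447423e+01,
        1.10198051e-02,  1.06694992e-02, -7.19116233e-07]), 'eef_pos': array([ 204.79885929, -616.2578473 ,  230.42584748]), 'tool_rot': array([-3.13977543e+00,  2.95223155e-05,  3.20789335e-01]), 'force': array([ 1.0499986 , -0.6872195 , -0.19701962]), 'torque': array([0.00506945, 0.0420941 , 0.01807666]), 'width': 85.39916446987392}
scene [[376.94061438   0.         250.99901239]
 [  0.         376.94061438 186.30324633]
 [  0.           0.           1.        ]] [[-3.610000e-01  5.250000e-01 -7.710000e-01  1.421609e+03]
 [ 9.330000e-01  2.050000e-01 -2.970000e-01  2.985380e+02]
 [ 2.000000e-03 -8.260000e-01 -5.640000e-01  8.169870e+02]
 [ 0.000000e+00  0.000000e+00  0.000000e+00  1.000000e+00]]
top [[383.88404542   0.         257.06132431]
 [  0.         383.88404542 188.50466078]
 [  0.           0.           1.        ]] [[-1.500000e-02 -9.890000e-01  1.460000e-01  3.098330e+02]
 [-1.000000e+00  1.500000e-02  2.000000e-03 -2.503000e+01]
 [-5.000000e-03 -1.460000e-01 -9.890000e-01  1.538695e+03]
 [ 0.000000e+00  0.000000e+00  0.000000e+00  1.000000e+00]]
```

View pics/scene0.png

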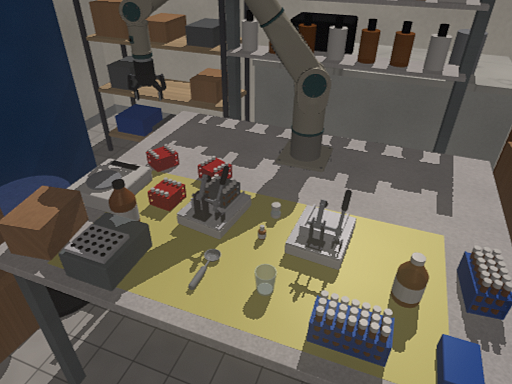

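View pics/top0.png

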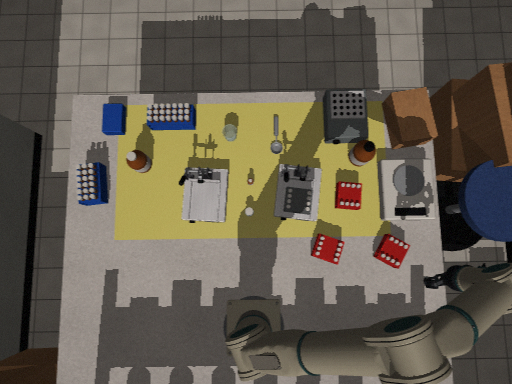

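The top view shows the loaded shaker, with a grey rack, at about (298,192). The empty shaker is at (205,195). The red look-alikes are at (349,195), (327,248) and (392,251). Blue racks, at (172,117) and (92,184), and a grey tip box, at (346,115), could also be confused with it. The only grey rack on a shaker is the one at (298,197), so I'll crop in close on that.

```bash
python3 - <<'E'
from h import *
d=np.load("pics/top0.npz");i=d["img"]
cv2.imwrite("pics/topc.png",cv2.resize(i[150:235,255:335],None,fx=7,fy=7,interpolation=cv2.INTER_CUBIC))
d=np.load("pics/scene0.npz");i=d["img"]
cv2.imwrite("pics/scenec.png",cv2.resize(i[150:270,160:300],None,fx=5,fy=5,interpolation=cv2.INTER_CUBIC))
E
```

```text
(no output)
```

View pics/topc.png

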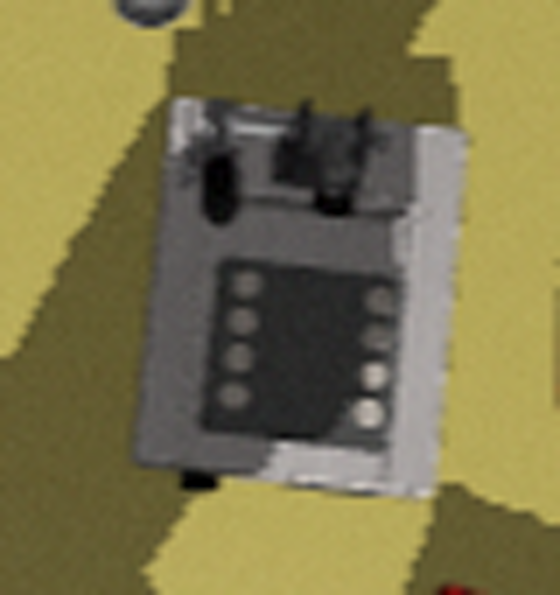

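View pics/scenec.png

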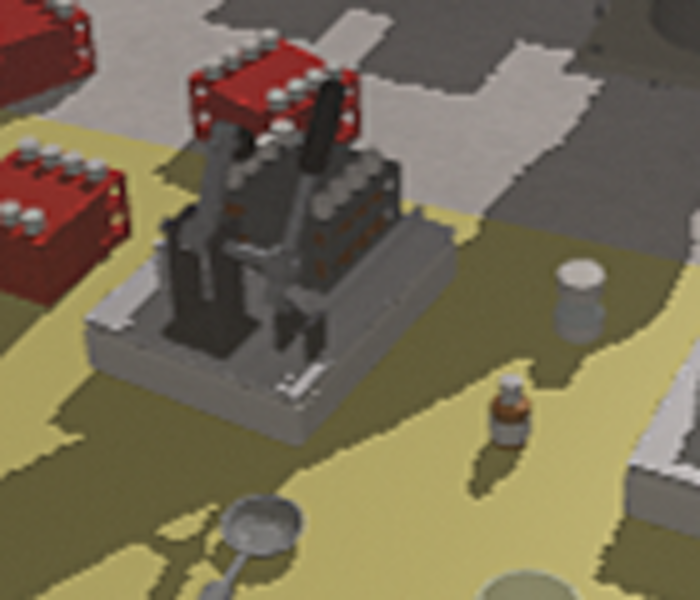

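The crop confirms it: the grey rack with white caps sits on this shaker, well short of the stop. The lever is on the left side with its black grip leaning to the front. Next I'll measure both from the depth map.

```bash
cat >> h.py <<'E'
def cloud(d):
    z=d["z_map"].astype(float);K=d["mtx"];v,u=np.mgrid[:z.shape[0],:z.shape[1]]
    p=np.stack([(u-K[0,2])/K[0,0]*z,(v-K[1,2])/K[1,1]*z,z],-1)
    p=p@d["T"][:3,:3].T+d["T"][:3,3]; p[z==0]=np.nan
    return p
def ray(d,u,v,h):
    K=d["mtx"];r=d["T"][:3,:3]@np.array([(u-K[0,2])/K[0,0],(v-K[1,2])/K[1,1],1]);o=d["T"][:3,3]
    return o+r*(h-o[2])/r[2]
E
python3 - <<'E'
from h import *
for n in("top","scene"):
    d=dict(np.load(f"pics/{n}0.npz"));p=cloud(d)
    q=p[np.isfinite(p[...,0])]
    for nm,x0,x1,y0,y1 in(("holder",380,680,-300,-50),("spare",380,680,50,280)):
        m=(q[:,0]>x0)&(q[:,0]<x1)&(q[:,1]>y0)&(q[:,1]<y1);r=q[m]
        print(n,nm,[ (a,int(((r[:,2]>a)&(r[:,2]<a+5)).sum())) for a in range(-5,225,5)])
        for lo,hi in((42,68),(100,110),(112,121)):
            s=r[(r[:,2]>lo)&(r[:,2]<hi)]
            if len(s)>10: print(lo,hi,len(s),cv2.minAreaRect(s[:,:2].astype(np.float32)),np.median(s[:,2]))
        s=r[r[:,2]>195];print("tip",len(s),s.mean(0) if len(s) else 0, s.min(0),s.max(0))
    # vial caps by brightness? others
    for nm,u,v in():pass
E
```

```text
top holder [(-5, 731), (0, 1067), (5, 309), (10, 13), (15, 6), (20, 1), (25, 8), (30, 30), (35, 36), (40, 74), (45, 448), (50, 516), (55, 149), (60, 67), (65, 32), (70, 10), (75, 14), (80, 32), (85, 33), (90, 13), (95, 18), (100, 195), (105, 283), (110, 61), (115, 62), (120, 31), (125, 25), (130, 29), (135, 35), (140, 8), (145, 3), (150, 4), (155, 4), (160, 2), (165, 4), (170, 3), (175, 15), (180, 10), (185, 8), (190, 13), (195, 5), (200, 3), (205, 4), (210, 3), (215, 8), (220, 13)]
42 68 1258 ((515.3693237304688, -181.928466796875), (168.30679321289062, 207.96632385253906), 83.02375030517578) 50.98606482289006
100 110 478 ((504.67022705078125, -180.99472045898438), (99.67512512207031, 146.2449188232422), 81.502685546875) 105.60291744170797
112 121 100 ((524.0335693359375, -175.54901123046875), (87.5160903930664, 175.4549560546875), 89.87922668457031) 116.82734696697048
tip 38 [ 542.7988297  -125.40925229  214.46005652] [ 529.19446287 -185.57594235  196.09318444] [ 558.56141039 -115.97023101  226.2257592 ]
top spare [(-5, 570), (0, 912), (5, 261), (10, 22), (15, 5), (20, 8), (25, 15)
[... 2031 characters left out ...]
, (145, 20), (150, 19), (155, 19), (160, 18), (165, 26), (170, 19), (175, 19), (180, 24), (185, 30), (190, 19), (195, 17), (200, 15), (205, 14), (210, 17), (215, 13), (220, 13)]
42 68 1771 ((513.6174926757812, 181.97003173828125), (166.4945068359375, 211.93421936035156), 86.35295104980469) 49.53313813398415
100 110 21 ((594.831298828125, 200.38575744628906), (81.96671295166016, 20.981956481933594), 85.88076782226562) 104.92570365061431
112 121 34 ((597.1514282226562, 200.9602813720703), (84.84851837158203, 18.343666076660156), 84.29670715332031) 117.29865708574118
tip 89 [542.30807163 240.60561647 209.28928398] [527.21318511 231.39000275 195.10740199] [556.40192683 249.57260823 223.99900907]
```

```bash
cat >> h.py <<'E'
C=np.array([516.2,-182.7]);YAW=np.radians(-7.6)
R2=np.array([[np.cos(YAW),-np.sin(YAW)],[np.sin(YAW),np.cos(YAW)]])
def loc(q): q=np.array(q,float);q[...,:2]=(q[...,:2]-C)@R2; return q
def wor(q): q=np.array(q,float);q[...,:2]=q[...,:2]@R2.T+C; return q
E
python3 - <<'E'
from h import *
for n in("top","scene"):
    d=dict(np.load(f"pics/{n}0.npz"));p=cloud(d)
    q=p[np.isfinite(p[...,0])];l=loc(q)
    s=l[(abs(l[:,0])<130)&(abs(l[:,1])<100)]
    a=s[(s[:,2]>99)&(s[:,2]<111)&(s[:,0]<25)&(abs(s[:,1])<60)]
    print(n,"rack",cv2.minAreaRect(a[:,:2].astype(np.float32)),a.min(0),a.max(0), np.percentile(a,[2,98],axis=0).round(1).tolist())
    g=s[(s[:,2]>170)&(s[:,1]>45)&(s[:,1]<75)]
    for lo in range(170,225,10):
        t=g[(g[:,2]>lo)&(g[:,2]<=lo+10)]; print(lo,len(t),t.mean(0).round(1),np.ptp(t,axis=0).round(1))
    g=s[(s[:,2]>150)&(abs(s[:,1])<40)];print("arm",g.min(0).round(),g.max(0).round())
    # housing side edges yaw: fit sides
    m=((p[...,2]>42)&(p[...,2]<68)).astype(np.uint8)
    b=s[(s[:,2]>44)&(s[:,2]<56)]
    for ax,bins in((1,np.arange(-80,81,10)),):
        pts=[]
        for x in np.arange(-90,60,10):
            c=b[(b[:,0]>x)&(b[:,0]<x+10)]; 
            if len(c)>3: pts.append((x+5,c[:,1].min(),c[:,1].max()))
        P=np.array(pts);print("edges",np.polyfit(P[:,0],P[:,1],1),np.polyfit(P[:,0],P[:,2],1))
    pts=[]
    for y in np.arange(-70,70,10):
        c=b[(b[:,1]>y)&(b[:,1]<y+10)]
        if len(c)>3: pts.append((y+5,c[:,0].min(),c[:,0].max()))
    P=np.array(pts);print("front",np.polyfit(P[:,0],P[:,1],1),P[:,2].round())
E
```

```text
top rack ((-39.26958084106445, 0.5979270935058594), (99.67510986328125, 91.00703430175781), 89.10269927978516) [-84.99186771 -49.84683987  99.00927007] [  6.13488516  50.36688792 110.88654347] [[-83.2, -47.9, 100.4], [4.8, 48.6, 110.5]]<stdin>:10: RuntimeWarning: Mean of empty slice.
  ret = um.true_divide(
Traceback (most recent call last):
ValueError: zero-size array to reduction operation maximum which has no identity
```

```bash
python3 - <<'E'
from h import *
for n in("top","scene"):
    d=dict(np.load(f"pics/{n}0.npz"));p=cloud(d)
    q=p[np.isfinite(p[...,0])];l=loc(q)
    s=l[(abs(l[:,0])<130)&(abs(l[:,1])<100)]
    a=s[(s[:,2]>99)&(s[:,2]<111)&(s[:,0]<25)&(abs(s[:,1])<53)]
    print(n,"rack",cv2.minAreaRect(a[:,:2].astype(np.float32)), np.percentile(a,[2,98],axis=0).round(1).tolist())
    g=s[(s[:,2]>170)&(s[:,1]>45)&(s[:,1]<75)]
    for lo in range(170,225,10):
        t=g[(g[:,2]>lo)&(g[:,2]<=lo+10)]
        if len(t):print(lo,len(t),t.mean(0).round(1),np.ptp(t,axis=0).round(1))
    g=s[(s[:,2]>150)&(abs(s[:,1])<40)];print("arm",g.min(0).round(),g.max(0).round())
    b=s[(s[:,2]>44)&(s[:,2]<56)]
    P=np.array([(x+5,c[:,1].min(),c[:,1].max()) for x in np.arange(-90,60,10) for c in [b[(b[:,0]>x)&(b[:,0]<x+10)]] if len(c)>3])
    print("edges",np.polyfit(P[:,0],P[:,1],1),np.polyfit(P[:,0],P[:,2],1))
    P=np.array([(y+5,c[:,0].min(),c[:,0].max()) for y in np.arange(-70,70,10) for c in [b[(b[:,1]>y)&(b[:,1]<y+10)]] if len(c)>3])
    print("front",np.polyfit(P[:,0],P[:,1],1),P[:,2].round())
E
```

```text
top rack ((-39.26958084106445, 0.5979270935058594), (99.67510986328125, 91.00703430175781), 89.10269927978516) [[-83.2, -47.9, 100.4], [4.8, 48.6, 110.5]]
180 4 [ 41.2  61.6 186. ] [ 8.2 13.7  3.6]
190 8 [ 34.6  63.3 195.3] [13.5 13.8  9. ]
200 7 [ 28.1  63.  205.6] [13.  13.5  8.5]
210 11 [ 16.3  60.4 216.6] [18.9 14.9  9.3]
220 15 [ 11.7  61.4 222.5] [15.  13.5  6.2]
arm [ 23.  -9. 152.] [ 68.  10. 196.]
edges [ 1.32804305e-03 -8.12689134e+01] [-8.12953223e-03  8.19562378e+01]
front [ 1.31486662e-03 -1.02271208e+02] [102. 100. 102. 103. 100.  43. 103.  84. 100. 103. 102. 101.  32. 102.]
scene rack ((-37.41154479980469, 6.101646423339844), (87.4664077758789, 92.54387664794922), 88.59800720214844) [[-80.8, -35.4, 100.0], [7.8, 48.9, 110.5]]
170 13 [ 44.6  61.1 175.4] [13.6 12.4  8.9]
180 21 [ 40.6  61.6 185.2] [14.9 16.   8.3]
190 24 [ 34.3  61.2 194.5] [19.6 15.8  8.7]
200 25 [ 27.3  61.6 204.9] [20.4 15.   8.6]
210 24 [ 19.5  61.7 215.3] [18.8 17.6  9.6]
220 11 [ 14.9  59.3 221.7] [10.3 13.   3.5]
arm [ 24.  -8. 150.] [ 68.   9. 194.]
edges [ -1.00222436 -16.74959486] [-4.70004839e-03  8.17025099e+01]
front [-1.32937717 -6.17906502] [103. 104. 104. 105. 104. 103. 103. 105. 105. 105. 102. 103. 104. 104.]
```

```bash
cat >> h.py <<'E'
from scipy.spatial.transform import Rotation as Ro
def to(lx,ly,z,pitch=0.,st=None):
    s=st or read_state();R=Ro.from_euler("xyz",s["tool_rot"])
    t=wor([lx,ly,z]);dv=R.inv().apply(t-s["eef_pos"])/10
    G=Ro.from_euler("z",YAW)*Ro.from_euler("y",pitch)*Ro.from_euler("x",np.pi)
    rv=(R.inv()*G).as_rotvec()
    print("shift cm",dv.round(2),"rotvec",rv.round(3),"| loc",loc(s["eef_pos"]).round(1),"F_loc",np.r_[s["force"][:2]@R2,s["force"][2]].round(1),"w",round(s["width"]),"t",s["clock"])
E
python3 - <<'E'
from h import *
to(-130,0,230)
d=dict(np.load("pics/top0.npz"))
for n,u,v,h in(("redA",349,195,67),("redB",327,248,67),("redC",392,251,67),("jar",249,211,50),("vial",250,180,50),("bottleR",370,146,170)):
    w=ray(d,u,v,h);print(n,w.round(),loc(w).round())
E
```

```text
shift cm [ 31.54 -37.02   0.11] rotvec [-0.002  0.     0.453] | loc [-251.3 -471.   230.5] F_loc [-0.6 -0.2  0.2] w 85 t 0.1
redA [ 496. -376.   67.] [   6. -194.   67.]
redB [ 296. -283.   67.] [-205. -128.   67.]
redC [ 281. -528.   67.] [-188. -373.   67.]
jar [442.  11.  50.] [-99. 182.  50.]
vial [564.   6.  50.] [ 22. 193.  50.]
bottleR [ 663. -437.  170.] [ 179. -233.  170.]
```

Call:
carry_out --series '[[[31.5,-37,0,0,0,0.453,0],[31.5,-37,0,0,0,0.453,0],[31.5,-37,0,0,0,0.453,0],[31.5,-37,0,0,0,0.453,0],[31.5,-37,0,0,0,0.453,0]]]'

```text
clock: 0.52
eef_pos: [283.4, -421.6, 230.9]
tool_rot: [-3.141, 0.001, -0.136]
force: [0.6, 0.2, 0.4]
width: 25.8
```

```bash
python3 -c "
from h import *
to(-130,0,230)"
```

```text
shift cm [  6.83 -26.78   0.11] rotvec [-0.001  0.001 -0.004] | loc [-199.2 -267.6  230.9] F_loc [0.6 0.3 0.4] w 26 t 0.5167
```

Call:
carry_out --series '[[[6.8,-26.5,0,0,0,0,0],[6.8,-26.5,0,0,0,0,0],[6.8,-26.5,0,0,0,0,0],[6.8,-26.5,0,0,0,0,0],[6.8,-26.5,0,0,0,0,0]]]'

```text
clock: 0.93
eef_pos: [361.2, -228.5, 231.3]
tool_rot: [-3.141, 0.0, -0.133]
force: [0.7, -0.2, 0.1]
width: -0.2
```

```bash
python3 -c "
from h import *
to(-130,0,230)"
```

```text
shift cm [ 1.76 -6.59  0.13] rotvec [-0.  0.  0.] | loc [-147.6  -65.9  231.3] F_loc [ 0.7 -0.1  0.1] w 0 t 0.9333
```

Call:
carry_out --series '[[[1.6,-6.2,0,0,0,0,0],[1.6,-6.2,0,0,0,0,0],[1.6,-6.2,0,0,0,0,0],[1.6,-6.2,0,0,0,0,0]]]'

```text
clock: 1.27
eef_pos: [385.5, -169.9, 231.2]
tool_rot: [-3.141, 0.0, -0.128]
force: [-0.0, -0.8, -0.3]
width: 0.1
```

```bash
python3 -c "
from h import *
to(-125,0,75)"
```

```text
shift cm [ 0.63 -0.46 15.62] rotvec [-0.     0.     0.004] | loc [-131.3   -4.7  231.2] F_loc [ 0.1 -0.8 -0.3] w 0 t 1.2667
```

Call:
carry_out --series '[[[0.6,-0.2,15.6,0,0,0,0],[0.6,-0.2,15.6,0,0,0,0],[0.6,-0.2,15.6,0,0,0,0],[0.6,-0.2,15.6,0,0,0,0],[0.6,-0.2,15.6,0,0,0,0]]]'

```text
clock: 1.68
eef_pos: [387.3, -170.2, 70.3]
tool_rot: [-3.14, 0.011, -0.135]
force: [-0.9, -1.2, 0.3]
width: -0.2
```

```bash
python3 -c "
from h import *
to(-100,0,75)
d=get_image('wrist');i=d['img'];t=get_image('top')['img'][140:250,230:340]
cv2.imwrite('pics/w1.png',i);cv2.imwrite('pics/t1.png',cv2.resize(t,None,fx=5,fy=5))
d=get_image('scene')['img'][110:270,130:320];cv2.imwrite('pics/s1.png',cv2.resize(d,None,fx=4,fy=3.7))"
```

```text
shift cm [ 2.93 -0.47 -0.5 ] rotvec [-0.002  0.011 -0.002] | loc [-129.4   -4.6   70.3] F_loc [-0.7 -1.3  0.3] w 0 t 1.6833
```

View pics/w1.png

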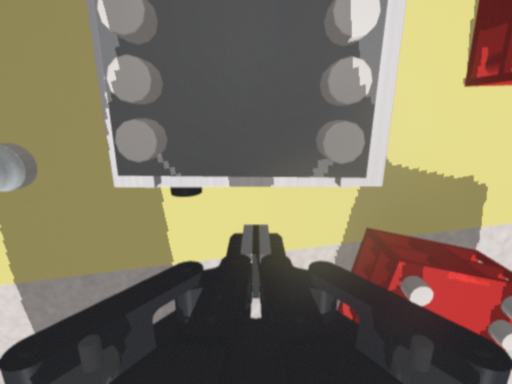

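View pics/s1.png

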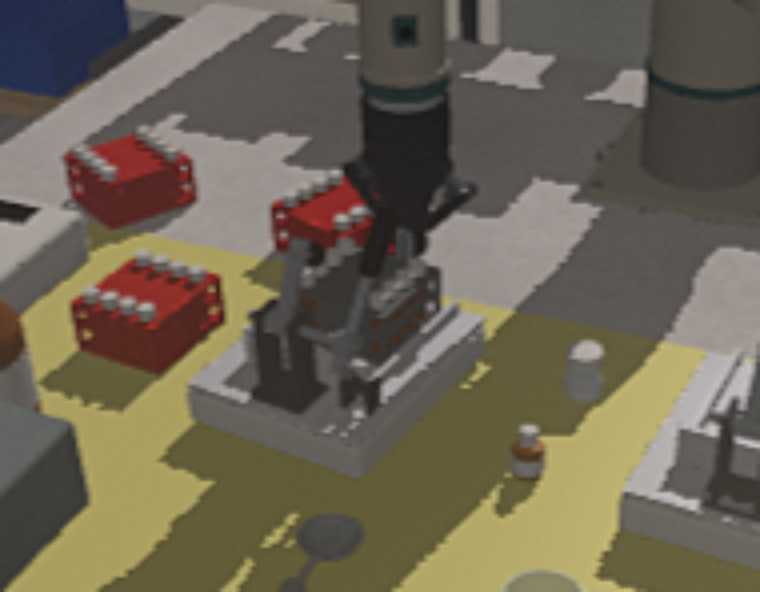

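The wrist view shows the closed fingers at (256,235), in front of the rack's front face at row 185 and centred on it. The scene view shows the hand clear of everything. Next I'll check where the wrist camera sits and then push.

```bash
python3 -c "
from h import *
d=get_image('wrist');print(d['T_tool_cam'].round(2))
to(-100,0,75)"
```

```text
[[  -0.     -0.96   -0.27   68.93]
 [   1.      0.     -0.      1.27]
 [   0.     -0.27    0.96 -141.6 ]
 [   0.      0.      0.      1.  ]]
shift cm [ 2.46 -0.51  0.2 ] rotvec [ 0.001 -0.003 -0.001] | loc [-124.6   -5.1   76.9] F_loc [ 0.8  0.4 -0.5] w 0 t 1.8833
```

```bash
python3 -c "
from h import *
s=read_state();print(s['qpos'].round(3))
to(-135,0,150)"
```

```text
[ 0.307  0.612  0.055  2.253 -0.115  0.276 -1.241]
shift cm [-1.02 -0.5  -7.31] rotvec [ 0.001 -0.003 -0.001] | loc [-124.6   -5.1   76.9] F_loc [ 0.8  0.4 -0.5] w 0 t 1.8833
```

The camera sits 69 mm ahead of the fingers and would come close to the raised clamp arm and the lever. I'll give the hand a half turn so the camera trails behind; joint 7 has room for that.

Call:
carry_out --series '[[[-1,-0.5,-7,0,0,-0.12,0],[-1,-0.5,-7,0,0,-0.24,0],[-1,-0.5,-7,0,0,-0.36,0],[-1,-0.5,-7,0,0,-0.48,0],[-1,-0.5,-7,0,0,-0.6,0]]]'

```text
clock: 2.3
eef_pos: [383.4, -164.8, 148.7]
tool_rot: [3.136, -0.004, 0.473]
force: [-0.2, -0.0, -0.1]
width: -0.4
```

Call:
carry_out --series '[[[0,0,0,0,0,-0.12,0],[0,0,0,0,0,-0.24,0],[0,0,0,0,0,-0.36,0],[0,0,0,0,0,-0.48,0],[0,0,0,0,0,-0.6,0]]]'

```text
clock: 2.72
eef_pos: [383.0, -165.0, 148.0]
tool_rot: [3.136, 0.001, 1.073]
force: [0.6, -0.3, 0.0]
width: -0.6
```

Call:
carry_out --series '[[[0,0,0,0,0,-0.12,0],[0,0,0,0,0,-0.24,0],[0,0,0,0,0,-0.36,0],[0,0,0,0,0,-0.48,0],[0,0,0,0,0,-0.6,0]]]'

```text
clock: 3.13
eef_pos: [382.8, -165.2, 147.9]
tool_rot: [3.138, 0.005, 1.673]
force: [-0.1, -0.4, 0.1]
width: 0.6
```

Call:
carry_out --series '[[[0,0,0,0,0,-0.12,0],[0,0,0,0,0,-0.24,0],[0,0,0,0,0,-0.36,0],[0,0,0,0,0,-0.48,0],[0,0,0,0,0,-0.6,0]]]'

```text
clock: 3.55
eef_pos: [382.8, -165.5, 147.8]
tool_rot: [-3.141, 0.007, 2.273]
force: [0.5, -0.1, -0.4]
width: 0.2
```

Call:
carry_out --series '[[[0,0,0,0,0,-0.12,0],[0,0,0,0,0,-0.24,0],[0,0,0,0,0,-0.36,0],[0,0,0,0,0,-0.48,0],[0,0,0,0,0,-0.6,0]]]'

```text
clock: 3.97
eef_pos: [382.7, -165.6, 147.7]
tool_rot: [-3.136, 0.004, 2.872]
force: [-0.4, -0.2, 0.4]
width: 0.3
```

```bash
sed -i 's/"z",YAW)/"z",YAW+np.pi)/' h.py; python3 -c "
from h import *
s=read_state();print(s['qpos'].round(3))
to(-125,0,75)"
```

```text
[ 0.889  0.553 -0.786  2.214  0.692  0.631  0.897]
shift cm [-0.91  0.24  7.27] rotvec [-0.006  0.004 -0.137] | loc [-134.6   -0.8  147.7] F_loc [-0.4 -0.3  0.4] w 0 t 3.9667
```

Call:
carry_out --series '[[[-0.9,0.2,2,0,0,-0.12,0],[-0.9,0.2,4,0,0,-0.137,0],[-0.9,0.2,6,0,0,-0.137,0],[-0.9,0.2,7.2,0,0,-0.137,0],[-0.9,0.2,7.2,0,0,-0.137,0]]]'

```text
clock: 4.38
eef_pos: [391.0, -165.9, 73.7]
tool_rot: [-3.137, 0.0, 3.004]
force: [0.2, -0.2, 0.6]
width: 0.4
```

```bash
python3 -c "
from h import *
to(-100,0,75)"
```

```text
shift cm [-2.63 -0.   -0.12] rotvec [-0.004  0.    -0.005] | loc [-1.263e+02  1.000e-01  7.370e+01] F_loc [ 0.2 -0.1  0.6] w 0 t 4.3833
```

Call:
carry_out --series '[[[-0.6,0,0,0,0,0,0],[-1.2,0,0,0,0,0,0],[-1.8,0,0,0,0,0,0],[-2.3,0,0,0,0,0,0],[-2.7,0,0,0,0,0,0]]]'

```text
clock: 4.8
eef_pos: [419.5, -168.4, 74.1]
tool_rot: [-3.141, 0.002, 3.004]
force: [0.4, -0.4, -0.5]
width: -0.2
```

Call:
carry_out --series '[[[-0.3,0,0,0,0,0,0],[-0.6,0,0,0,0,0,0],[-0.9,0,0,0,0,0,0],[-1.2,0,0,0,0,0,0],[-1.5,0,0,0,0,0,0]]]'

```text
clock: 5.22
eef_pos: [432.7, -169.9, 73.2]
tool_rot: [3.142, -0.001, 3.005]
force: [-0.6, -0.2, -0.5]
width: 0.1
```

```bash
python3 -c "
from h import *
to(-62,0,75)"
```

```text
shift cm [-2.25 -0.15 -0.19] rotvec [ 0.    -0.001 -0.004] | loc [-84.5   1.6  73.2] F_loc [-0.5 -0.3 -0.5] w 0 t 5.2167
```

Call:
carry_out --series '[[[-0.2,0,0,0,0,0,0],[-0.4,-0.1,0,0,0,0,0],[-0.6,-0.1,0,0,0,0,0],[-0.8,-0.1,0,0,0,0,0],[-0.9,-0.1,0,0,0,0,0]]]'

```text
clock: 5.63
eef_pos: [442.1, -172.2, 73.3]
tool_rot: [3.141, 0.0, 3.005]
force: [-1.2, 0.6, -0.9]
width: -0.2
```

```bash
cat >> h.py <<'E'
def look(tag):
    t=get_image("top");s=get_image("scene")
    cv2.imwrite(f'pics/{tag}t.png',cv2.resize(t["img"][145:240,245:345],None,fx=6,fy=6,interpolation=cv2.INTER_CUBIC))
    cv2.imwrite(f'pics/{tag}s.png',cv2.resize(s["img"][140:260,160:310],None,fx=5,fy=5,interpolation=cv2.INTER_CUBIC))
    for n,d in(("top",t),("scene",s)):
        p=cloud(d);l=loc(p[np.isfinite(p[...,0])])
        a=l[(l[:,2]>101)&(l[:,2]<109)&(l[:,0]<40)&(l[:,0]>-110)&(l[:,1]>-45)&(l[:,1]<45)]
        print(n,"rack x pct",np.percentile(a[:,0],[1,3,97,99]).round(1))
        g=l[(l[:,2]>170)&(l[:,1]>48)&(l[:,1]<74)&(l[:,0]>-30)&(l[:,0]<170)]
        if len(g): print(n,"tip max z pt",g[g[:,2].argmax()].round(),len(g))
E
python3 -c "
from h import *
to(-62,0,75);look('p1')"
```

```text
shift cm [-1.28 -0.06 -0.17] rotvec [ 0.     0.    -0.004] | loc [-74.8   0.6  73.3] F_loc [-1.3  0.4 -0.9] w 0 t 5.6333
top rack x pct [-46.5 -39.8  26.2  26.9]
top tip max z pt [ 11.  62. 229.] 46
scene rack x pct [-68.1 -62.5  27.1  28.2]
scene tip max z pt [ 16.  59. 225.] 118
```

View pics/p1t.png

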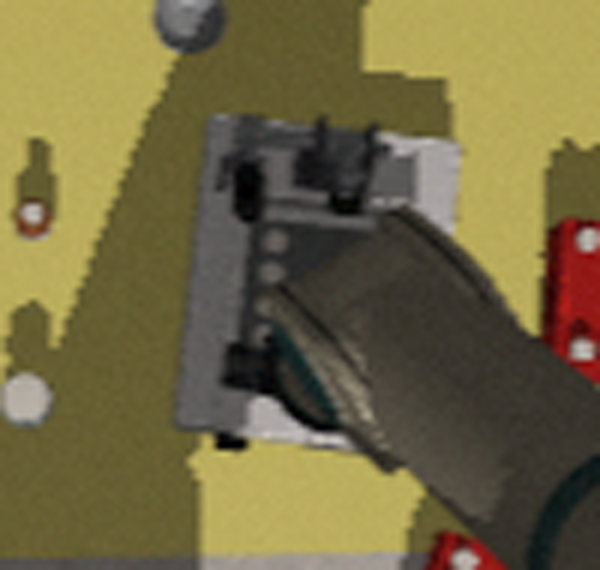

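View pics/p1s.png

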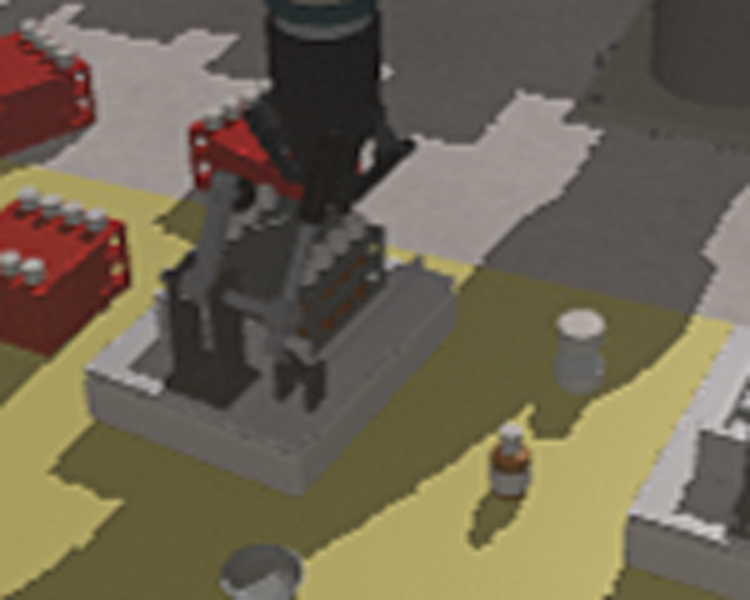

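The rack is moving: its far edge is at x≈26, it needs 45, and the force is only 1–2 N. I'll keep pushing gently.

Call:
carry_out --series '[[[-0.3,0,0,0,0,0,0],[-0.6,-0.05,0,0,0,0,0],[-0.9,-0.05,0,0,0,0,0],[-1.2,-0.05,0,0,0,0,0],[-1.5,-0.05,0,0,0,0,0]]]'

```text
clock: 6.15
eef_pos: [456.6, -174.8, 73.3]
tool_rot: [-3.141, -0.0, 3.005]
force: [-2.2, 0.4, 2.5]
width: 0.2
```

Call:
carry_out --series '[[[-0.1,0,0,0,0,0,0],[-0.2,0,0,0,0,0,0],[-0.3,0,0,0,0,0,0]]]'

```text
clock: 6.4
eef_pos: [459.2, -175.1, 73.3]
tool_rot: [-3.141, -0.001, 3.005]
force: [-2.7, -0.8, 1.2]
width: -0.1
```

```bash
python3 -c "
from h import *
to(-55,0,75)"
```

```text
shift cm [-0.25 -0.   -0.17] rotvec [-0.    -0.001 -0.004] | loc [-57.5   0.   73.3] F_loc [-2.5 -1.2  1.2] w 0 t 6.4
```

Call:
carry_out --series '[[[-0.1,0,0,0,0,0,0],[-0.2,0,0,0,0,0,0]]]'

```text
clock: 6.57
eef_pos: [459.8, -175.4, 73.2]
tool_rot: [-3.141, -0.003, 3.005]
force: [-6.8, 0.1, 4.2]
width: -0.2
```

Call:
carry_out --series '[[[-0.1,0,0,0,0,0,0],[-0.1,0,0,0,0,0,0]]]'

```text
clock: 6.73
eef_pos: [459.7, -175.6, 73.0]
tool_rot: [-3.14, -0.005, 3.004]
force: [-7.9, 0.4, 5.3]
width: 0.1
```

Call:
carry_out --series '[[[-0.1,0,0,0,0,0,0],[-0.1,0,0,0,0,0,0]]]'

```text
clock: 6.9
eef_pos: [459.7, -175.6, 72.9]
tool_rot: [-3.14, -0.007, 3.004]
force: [-9.0, 1.6, 7.4]
width: -0.1
```

Call:
carry_out --series '[[[-0.2,0,0,0,0,0,0],[-0.3,0,0,0,0,0,0],[-0.3,0,0,0,0,0,0]]]'

```text
clock: 7.15
eef_pos: [459.6, -175.7, 72.5]
tool_rot: [-3.139, -0.012, 3.004]
force: [-14.2, 3.1, 9.1]
width: 0.1
```

```bash
python3 -c "
from h import *
to(-57,0,75);look('p2')"
```

```text
shift cm [ 0.    0.05 -0.25] rotvec [-0.003 -0.012 -0.005] | loc [-57.   -0.5  72.5] F_loc [-14.5   1.2   9.1] w 0 t 7.15
top rack x pct [-34.3 -29.9  38.9  39.4]
top tip max z pt [ 14.  63. 229.] 44
scene rack x pct [-52.6 -43.1  36.9  38.3]
scene tip max z pt [ 18.  60. 226.] 118
```

View pics/p2t.png

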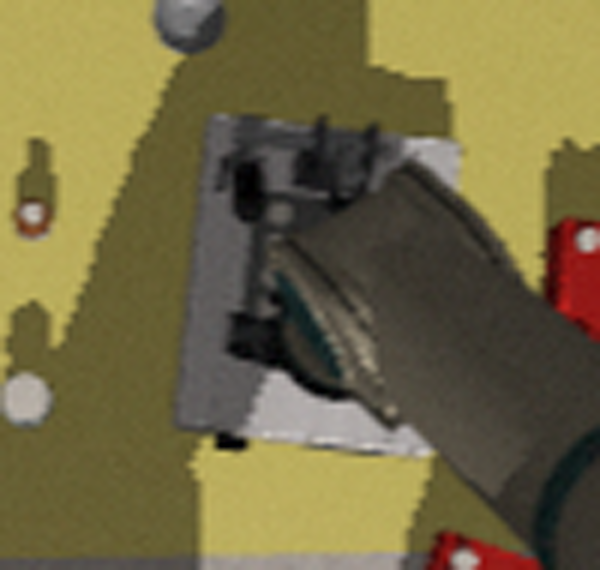

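View pics/p2s.png

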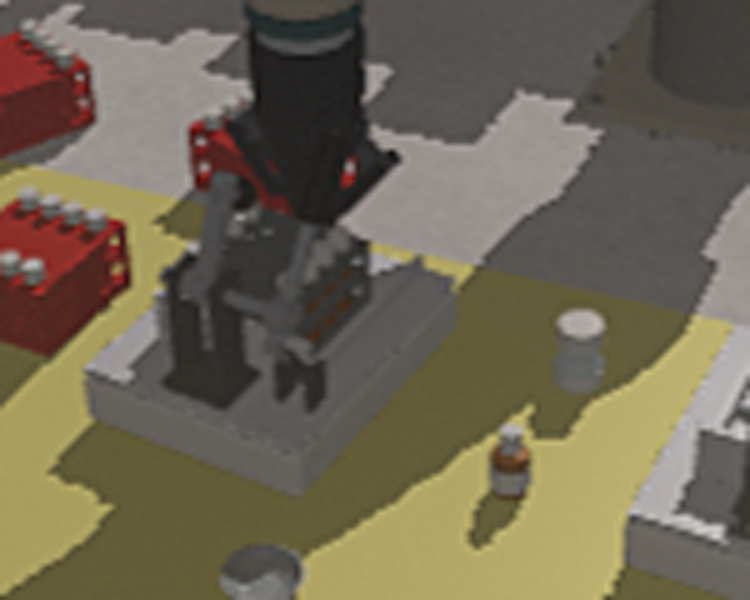

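The tool stalls at x=-57 while the force climbs to 14 N, which suggests the rack is home. My edge filter cuts off at x=40, though, so I'll back off and measure the rack properly.

Call:
carry_out --series '[[[1,0,0,0,0,0,0],[2.5,0,-1,0,0,0,0],[3.5,0,-4,0,0,0,0],[4,0,-8,0,0,0,0],[4,0,-12,0,0,0,0]]]'

```text
clock: 7.67
eef_pos: [425.5, -170.0, 194.2]
tool_rot: [3.141, -0.002, 3.006]
force: [0.8, -1.6, -0.0]
width: -0.0
```

```bash
python3 -c "
from h import *
to(-57,0,75);look('p3')
for n in('top','scene'):
    p=cloud(get_image(n));l=loc(p[np.isfinite(p[...,0])])
    for lo,hi in((-30,-14),(14,30),(42,49)):
        a=l[(l[:,2]>101)&(l[:,2]<109)&(abs(l[:,0])<60)&(l[:,1]>lo)&(l[:,1]<hi)]
        if len(a):print(n,lo,len(a),np.percentile(a[:,0],[0,2,98,100]).round(1))
    b=l[(l[:,2]>78)&(l[:,2]<92)&(l[:,0]>35)&(l[:,0]<65)&(abs(l[:,1])>15)&(abs(l[:,1])<57)]
    print('stop top',len(b),np.percentile(b[:,0],[0,5,95]).round(1) if len(b) else '')
"
```

```text
shift cm [-3.48 -0.07 11.91] rotvec [ 0.001 -0.002 -0.003] | loc [-91.6   0.6 194.2] F_loc [ 1.  -1.4 -0. ] w 0 t 7.6667
top rack x pct [-44.6 -42.9  38.5  39.2]
top tip max z pt [ 11.  62. 230.] 46
scene rack x pct [-44.3 -41.2  35.6  36.6]
scene tip max z pt [ 14.  61. 224.] 117
top -30 18 [18.1 18.2 40.7 41.7]
top 14 53 [-44.3 -43.9  44.5  45. ]
top 42 34 [-42.9 -42.4  39.6  41.4]
stop top 21 [44.8 48.  52.7]
scene -30 63 [-46.5 -43.6  33.7  37. ]
scene 14 23 [-41.3 -40.5  44.1  44.3]
scene 42 33 [-44.8 -41.7  36.6  38.1]
stop top 43 [35.2 42.  64.3]
```

View pics/p3t.png

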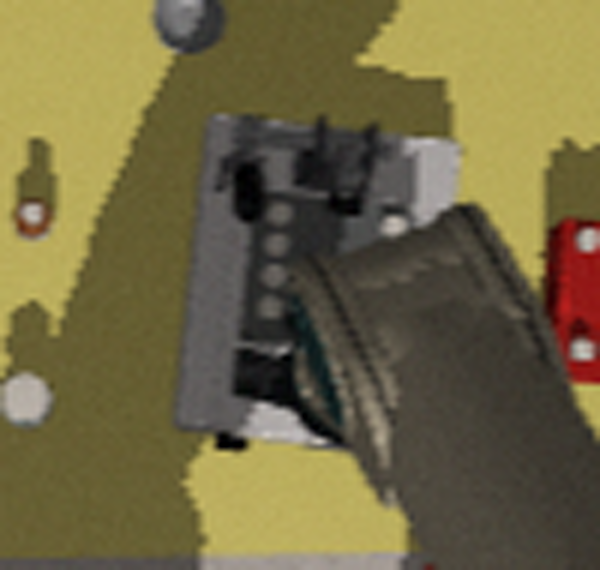

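View pics/p3s.png

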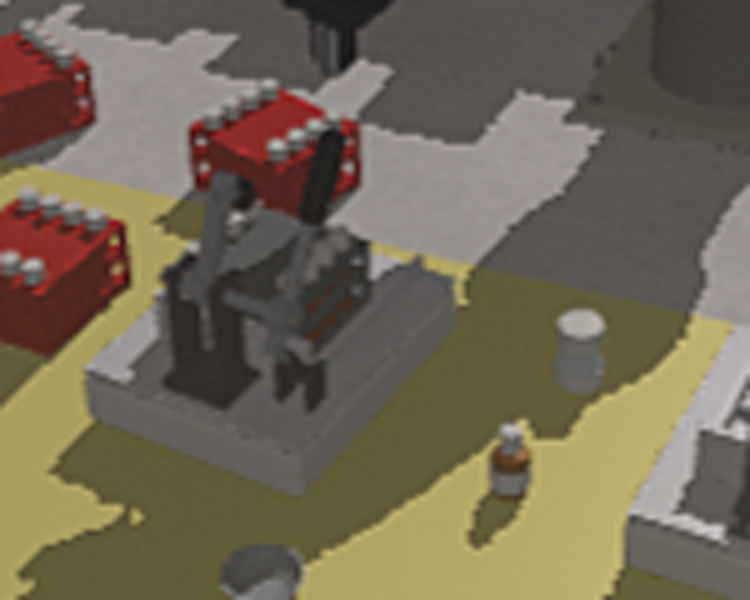

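The rack spans -44 to +45, so it's home against the stop. The lever is still open and its tip is at y≈61. Next I'll move in front of the lever.

Call:
carry_out --series '[[[0,2,-0.2,0,0,0,0],[0,4,-0.3,0,0,0,0],[-1,6,-0.3,0,0,0,0],[-3,6,-0.3,0,0,0,0],[-5,6,-0.3,0,0,0,0]]]'

```text
clock: 8.28
eef_pos: [484.6, -116.7, 195.3]
tool_rot: [3.142, -0.002, 3.008]
force: [0.1, -0.7, 0.1]
width: 0.1
```

```bash
python3 -c "
from h import *
to(-10,61,197);look('p4')"
```

```text
shift cm [-3.   -0.02 -0.18] rotvec [ 0.    -0.002 -0.001] | loc [-40.   61.3 195.3] F_loc [ 0.2 -0.6  0.1] w 0 t 8.2833Traceback (most recent call last):
  File "<string>", line 3, in <module>
    to(-10,61,197);look('p4')
                   ~~~~^^^^^^
  File "h.py", line 29, in look
    print(n,"rack x pct",np.percentile(a[:,0],[1,3,97,99]).round(1))
                         ~~~~~~~~~~~~~^^^^^^^^^^^^^^^^^^^^
    return _quantile_unchecked(
        a, q, axis, out, overwrite_input, method, keepdims, weights)
    return _ureduce(a,
                    func=_quantile_ureduce_func,
    ...<5 lines>...
                    overwrite_input=overwrite_input,
                    method=method)
    r = func(a, **kwargs)
    result = _quantile(arr,
                       quantiles=q,
    ...<2 lines>...
                       out=out,
                       weights=wgt)
    slices_having_nans = np.isnan(arr[-1, ...])
                                  ~~~^^^^^^^^^
IndexError: index -1 is out of bounds for axis 0 with size 0
```

View pics/p4s.png

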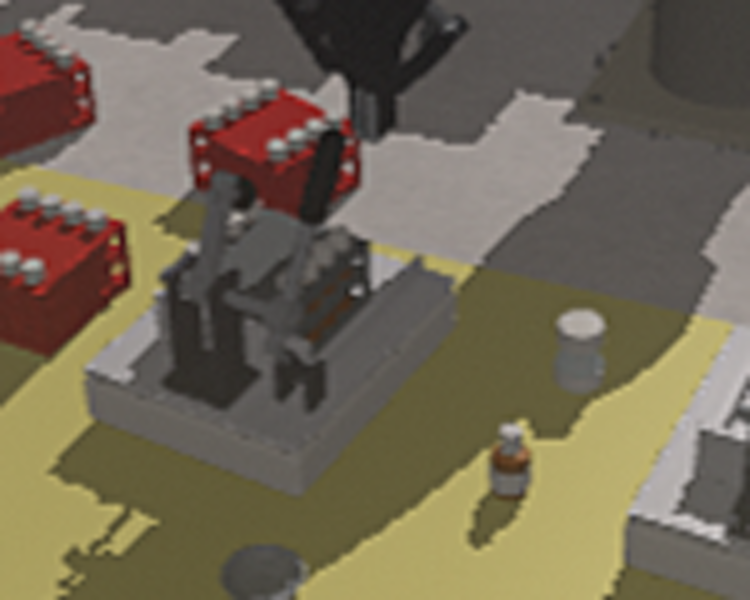

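The fingers are level with the grip and directly in front of it, so I'll push the lever back.

Call:
carry_out --series '[[[-0.8,0,0,0,0,0,0],[-1.6,0,0,0,0,0,0],[-2.4,0,-0.1,0,0,0,0],[-3.2,0,-0.1,0,0,0,0],[-4,0,-0.1,0,0,0,0]]]'

```text
clock: 8.8
eef_pos: [519.8, -123.1, 196.7]
tool_rot: [-3.14, -0.011, 3.004]
force: [-15.3, 3.1, 7.4]
width: -0.1
```

Call:
carry_out --series '[[[-0.6,0,0,0,0,0,0],[-1.2,0,0,0,0,0,0],[-1.8,0,0,0,0,0,0],[-2.4,0,0,0,0,0,0],[-3,0,0,0,0,0,0]]]'

```text
clock: 9.22
eef_pos: [550.4, -127.1, 196.9]
tool_rot: [-3.14, -0.008, 3.005]
force: [-8.6, 2.2, 6.5]
width: 0.2
```

```bash
python3 -c "
from h import *
to(60,61,197)
cv2.imwrite('pics/p5s.png',cv2.resize(get_image('scene')['img'][110:250,160:310],None,fx=4,fy=4))"
```

```text
shift cm [-3.34  0.15 -0.04] rotvec [-0.001 -0.008 -0.004] | loc [ 26.6  59.6 196.9] F_loc [-8.8  1.1  6.5] w 0 t 9.2167
```

View pics/p5s.png

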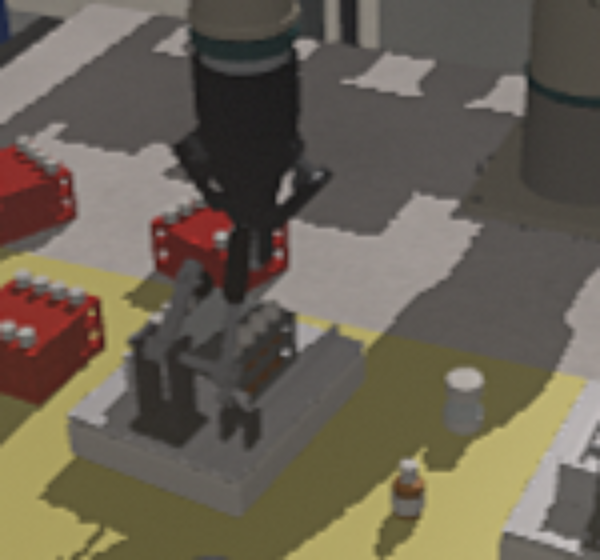

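The lever is swinging with the fingers and the arm is starting down. I'll carry on.

Call:
carry_out --series '[[[-0.7,0.05,0,0,0,0,0],[-1.4,0.1,0,0,0,0,0],[-2.1,0.1,0,0,0,0,0],[-2.8,0.1,0,0,0,0,0],[-3.5,0.1,0,0,0,0,0]]]'

```text
clock: 9.68
eef_pos: [587.5, -131.3, 197.2]
tool_rot: [-3.141, -0.004, 3.005]
force: [-4.3, 0.2, 2.9]
width: -0.1
```

Call:
carry_out --series '[[[-0.6,0,0,0,0,0,0],[-1.2,0,0,0,0,0,0],[-1.8,0,0,0,0,0,0],[-2.3,0,0,0,0,0,0],[-2.3,0,0,0,0,0,0]]]'

```text
clock: 10.1
eef_pos: [612.9, -134.6, 197.3]
tool_rot: [3.141, 0.002, 3.004]
force: [0.4, -0.4, -0.0]
width: -0.1
```

```bash
python3 -c "
from h import *
to(60,61,197)
cv2.imwrite('pics/p6s.png',cv2.resize(get_image('scene')['img'][110:250,160:310],None,fx=4,fy=4))"
```

```text
shift cm [2.95 0.04 0.03] rotvec [ 0.001  0.002 -0.005] | loc [ 89.5  60.5 197.3] F_loc [ 0.4 -0.4 -0. ] w 0 t 10.1
```

View pics/p6s.png

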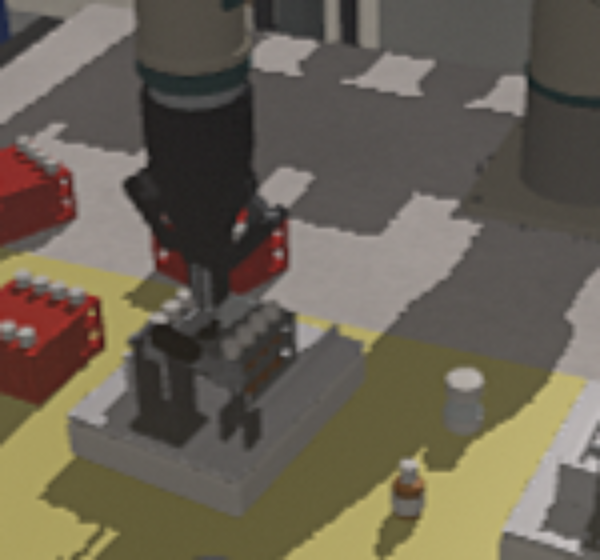

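It has snapped over: the grip leans to the back, the arm is down and the force is zero. I'll go straight up and then back.

Call:
carry_out --series '[[[1.5,0,-2,0,0,0,0],[2,0,-5,0,0,0,0],[2,0,-8,0,0,0,0],[5,0,-9,0,0,0,0],[9,0,-9,0,0,0,0]]]'

```text
clock: 10.57
eef_pos: [525.5, -121.4, 290.1]
tool_rot: [3.14, 0.008, 3.004]
force: [-0.0, -0.6, 0.9]
width: 0.2
```

Call:
carry_out --series '[[[4,0,0,0,0,0,0],[8,0,0,0,0,0,0],[11,0,0,0,0,0,0],[14,0,0,0,0,0,0],[14,0,0,0,0,0,0]]]'

```text
clock: 10.98
eef_pos: [376.9, -102.8, 286.6]
tool_rot: [-3.137, -0.007, 3.005]
force: [-0.4, -1.7, -0.8]
width: 0.2
```

```bash
python3 -c "
from h import *
to(60,61,197)
for n in('top','scene'):
    d=get_image(n);p=cloud(d);l=loc(p[np.isfinite(p[...,0])])
    for lo,hi in((-34,-14),(14,30),(42,49)):
        a=l[(l[:,2]>101)&(l[:,2]<109)&(abs(l[:,0])<60)&(l[:,1]>lo)&(l[:,1]<hi)]
        if len(a):print(n,lo,len(a),np.percentile(a[:,0],[0,2,98,100]).round(1))
    g=l[(l[:,2]>150)&(l[:,1]>48)&(l[:,1]<74)&(l[:,0]>20)&(l[:,0]<175)]
    for x in range(80,170,15):
        t=g[(g[:,0]>x)&(g[:,0]<=x+15)]
        if len(t):print(n,'lever',t.mean(0).round())
    q=p[np.isfinite(p[...,0])];s=q[(q[:,2]>195)&(q[:,2]<235)&(q[:,0]>500)&(q[:,0]<600)&(q[:,1]>210)&(q[:,1]<260)];print('spare grip',len(s),s.mean(0).round() if len(s) else '')
    cv2.imwrite(f'pics/f{n}.png',d['img'])
    c=d['img'][140:240,240:340] if n=='top' else d['img'][140:260,160:310]
    cv2.imwrite(f'pics/f{n}c.png',cv2.resize(c,None,fx=5,fy=5,interpolation=cv2.INTER_CUBIC))
"
```

```text
shift cm [-20.92   0.15   8.82] rotvec [-0.005 -0.007 -0.004] | loc [-148.7   60.7  286.6] F_loc [-0.1 -1.7 -0.8] w 0 t 10.9833
top -34 63 [-26.3 -22.4  43.2  43.5]
top 14 63 [-28.7 -28.2  43.7  44.9]
top 42 32 [-35.  -34.8  35.7  37.8]
top lever [ 91.  59. 153.]
top lever [102.  61. 162.]
top lever [118.  61. 183.]
top lever [133.  61. 197.]
top lever [147.  61. 211.]
top lever [156.  62. 209.]
spare grip 41 [536. 240. 215.]
scene -34 26 [-45.4 -44.9  16.8  19.4]
scene 14 28 [-37.8 -36.1  39.2  40.2]
scene 42 32 [-44.3 -42.5  34.9  35.1]
scene lever [105.  62. 156.]
scene lever [119.  65. 175.]
scene lever [132.  65. 185.]
scene lever [148.  63. 202.]
scene lever [157.  59. 207.]
spare grip 86 [542. 241. 210.]
```

View pics/fscenec.png

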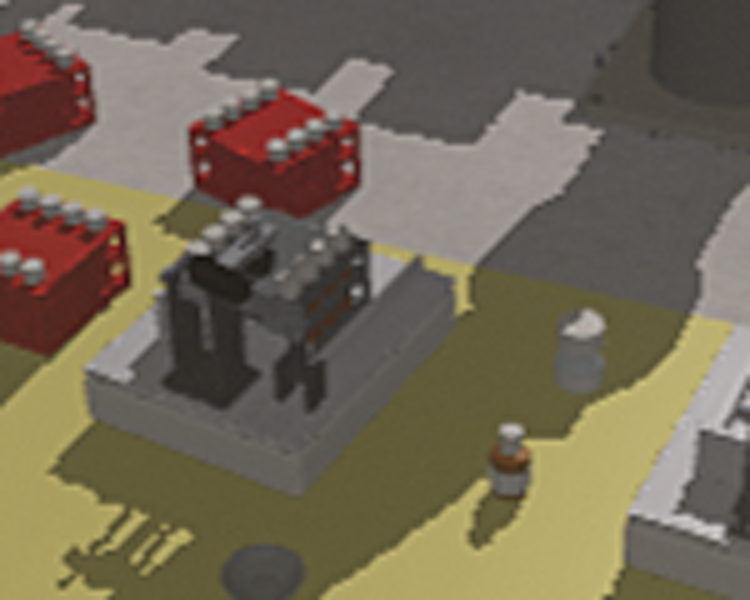

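View pics/ftop.png

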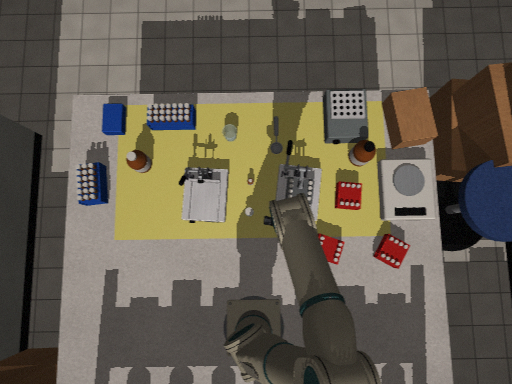

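The lever tip is at about (150, 61, 207), which matches locked (150, 60, 205). The rack is at the stop, the spare's grip is still open, nothing else has moved, and the hand is clear at z≈287. Handing in.

Call:
carry_out --series '[[[0,0,0,0,0,0,0],[0,0,0,0,0,0,0],[0,0,0,0,0,0,0]]]'

```text
clock: 11.33
eef_pos: [384.6, -102.9, 287.4]
tool_rot: [3.14, 0.001, 3.005]
force: [0.6, 0.1, -0.9]
width: 0.2
```

```bash
python3 -c "
from cell import *
print(finish_job())"
```

```text
the job is handed in; nothing more can be done
None
```

I pushed the grey rack about 39 mm along its rails to the back stop with closed fingers. Then I pushed that shaker's lever back past its dead point until it snapped over, and withdrew. The job was handed in at about 11.3 s, and no verdict was reported.

**Rack:** before clamping, it measured from about -44 to +45 mm in the shaker's frame, which is home. The push stalled there, with force rising to 14.5 N along the rails. After clamping, the far edge read 43–45 mm in the top view. In the scene view the clamp hid part of the rack, so the far edge read lower there, at up to 40 mm.

**Clamp:** the lever tip ended near (150, 61, 207) mm, against a calculated locked position of (150, 60, 205) mm. The highest force I read on the lever was about 17 N.

**Rest of the bench:** the empty shaker's lever was still open. By eye, the other objects looked unmoved in the last pictures. The hand finished clear at a height of about 287 mm, with about 1 N read on it.

One script failed during the lever approach because its rack-edge filter found no points, but its picture was good and later checks replaced it. I also turned the hand half round before pushing, to keep the wrist camera away from the clamp arm and lever.

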